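# Brush off a rim lock, then draw its barrel half out and hold it

## Task

The retaining pin of this rim lock has been drilled out and the chips still lie on its face. Pick up the swarf brush, sweep all four chips off the lock with it onto the desk (not over its edge) so that none can fall into the bore, and lay the brush back down on the desk; then take the key and draw the lock barrel straight up about halfway, some 27 mm, until the ring groove round it stands clear of the lock's face, without lifting the lock and without pulling the barrel right out (the last wafers would spring out). Finish while holding it there by the key, still and upright, so that I can read the wafers; leave the padlock, the lock cylinder and the key fob where they lie.

Things in the scene. Friction and masses are not known exactly. Their poses are not given: they have to be found in the camera images.
- lock: grey steel rim lock on its back on the desk, loose, 2.2 kg: case 90 mm (its x) by 130 mm (its y) by 50 mm high. Origin: centre of its underside, z up; the flat face is at z = 50 mm. Two round bolts and a latch stick out up to 18 mm at the -y end, half way up; 4 mm thick fixing lugs stick out 15 mm at the foot of the long sides. The chips lie at x within 27 mm, y = 10 to 55 mm
- bore_mouth (a point): centre of the round bore's mouth in the lock's face, at x = 0, y = -38 mm of the lock; the bore is 25.4 mm wide and goes 48 mm straight down; axes as the lock's
- barrel: lock barrel and its key, one loose piece, about 0.25 kg, standing in the bore: round brass shank 24 mm thick, 46 mm long; steel head 34 mm wide, 5 mm high, resting on the lock's face; key standing up from the head. Origin: on the axis, at the head's underside, z up (level with the face at the start). Dark ring groove round the shank 19 to 22 mm below the origin. Let go, it drops back by its weight
- key_grip (a point): point in the key's black bow on the barrel's axis, 30 mm above the barrel's origin; axes as the barrel's. The bow is 9 mm thick (along x), 27 mm wide (along y) and reaches from 12.5 to 42.5 mm above the barrel's origin
- brush: flat swarf brush, 188 mm long, 75 g, flat on the desk: wooden handle and a stiff head 38 mm wide, 38 mm long, 10 mm thick. Origin: under its middle, z up. Its long line is turned 0.175 rad (counter-clockwise) from its y axis: from the head, at the -y end, the handle runs along (-0.174, 0.985)
- brush_head (a point): centre of the brush head's underside; axes as the brush's
- brush_grip (a point): point in the broad shoulder of the wooden handle, on the brush's long line, 48 mm from the centre of the head, 6 mm above the underside; axes as the brush's. The shoulder is 28 mm wide and 12 mm high here, the handle farther back 14 mm wide; the whole underside is flat and lies on the desk
- chip1: small curl of brass swarf on the lock's face, 12 to 15 mm across and 7 to 9 mm high, 10 g. Origin: centre of its underside
- chip2: small curl of brass swarf on the lock's face, 12 to 15 mm across and 7 to 9 mm high, 10 g. Origin: centre of its underside
- chip3: small curl of brass swarf on the lock's face, 12 to 15 mm across and 7 to 9 mm high, 10 g. Origin: centre of its underside
- chip4: small curl of brass swarf on the lock's face, 12 to 15 mm across and 7 to 9 mm high, 10 g. Origin: centre of its underside
- padlock: brass padlock 50 x 57 x 13 mm lying flat on the desk, loose; leave it alone. Origin: centre of its underside
- cylinder: brass profile lock cylinder 66 x 43 x 17 mm lying on the desk, loose; leave it alone. Origin: centre of its underside
- fob: black car key fob 63 x 51 x 13 mm lying on the desk, loose; leave it alone. Origin: centre of its underside
Mind the look-alikes: they are no part of the job. What is shaped like the barrel but pink is not meant.

How it is judged:
On the way, in this order (a step that is already met when the one before it is completed fails the run):
1. the brush is taken up off the desk (contact force between the fingers and brush above 0.5 N and height (world z) of brush above 0.03 m), for 0.1 s.
2. all four chips are off the lock while the brush is still in the hand and the barrel still sits home (contact force between the fingers and brush above 0.5 N and height (world z) of each of chip1, chip2, chip3, chip4 below 0.03 m and z of barrel in the frame of lock below 0.054 m), for 0.1 s.
3. the brush is laid flat on the desk and let go, the barrel still home (height (world z) of brush below 0.014 m and contact force between the fingers and brush below 0.1 N and linear speed of brush below 0.03 m/s and z of barrel in the frame of lock below 0.054 m), for 0.2 s.
At the end, for the whole second after the job is handed in: barrel held by its key (grip over 2 N, within 25 mm of key_grip), still, upright within 0.07 rad, its head 21 to 33 mm above the lock's face; lock flat on the desk (4 mm, 0.03 rad); all chips off the lock; brush flat on the desk (origin under 14 mm), let go, at rest (z of barrel in the frame of lock between 0.071 and 0.083 m and angle between barrel's own z axis and vertical below 0.07 rad and linear speed of barrel below 0.01 m/s and contact force between the fingers and barrel above 2 N and distance between the grasp point and key_grip below 0.025 m and height (world z) of lock below 0.004 m and angle between lock's own z axis and vertical below 0.03 rad and height (world z) of each of chip1, chip2, chip3, chip4 below 0.03 m and height (world z) of brush below 0.014 m and contact force between the fingers and brush below 0.1 N and linear speed of brush below 0.03 m/s); the arm keeps its last pose, push and grip.
It fails at once if the barrel is drawn more than 6 mm while a chip still lies on the lock (z of barrel in the frame of lock above 0.056 m and height (world z) of any of chip1, chip2, chip3, chip4 above 0.042 m).
It fails at once if the barrel is pulled right out (more than 40 mm) (z of barrel in the frame of lock above 0.09 m).
It fails at once if the lock is lifted off the desk (15 mm) or tipped (height (world z) of lock above 0.015 m or angle between lock's own z axis and vertical above 0.2 rad).
It fails at once if the padlock, the lock cylinder or the key fob is shifted more than 25 mm (distance of any of padlock, cylinder, fob from where it was at the start of the episode above 0.025 m).
It also fails if it takes over 48 s, if anything falls off the work surface, if the arm or the gripper's body presses on something with over 40 N, if the wrist force passes 120 N, or if a joint passes its speed limit or range.

## Robot

A 6-joint arm with a two-finger parallel gripper is mounted at the origin on a cart in front of the work surface, level with it; the furniture and walls round the work are solid. World frame = base frame: x ahead of the robot, y to its left, z up, the work surface at z = 0. Lengths are in m, angles in rad, forces in N, time in s.
With the tool pointing down it reaches from about 0.425 to 0.95 m from the base axis. Payload 3.5 kg.
Tool frame: the origin (TCP) lies midway between the tips of the shut fingers; the grasp point (between the pads) lies 19 mm behind it (ctrl.pinch_z is the distance from the TCP to the grasp point, in m); z points along the fingers, y is the line along which they close (so a half turn about z gives the same grasp; the last joint's range is limited). The gripper opens to 85 mm and grips with 20 to 120 N. Pads are 22 mm wide; open, the fingers measure 114 mm over their backs; the gripper's body (76 mm by 85 mm) begins 54 mm behind the grasp point. The pads swing forward as they close: fully open they stand 13 mm farther back than shut.
Start: joints at [-1.403, 0.286, 1.577, -0, 1.279, -0.15], TCP at [0.211, -0.641, 0.231] pointing down, gripper open.
Joint ranges: [-2.77, 2.77], [-0.9, 2.22], [0.21, 2.48], [-1.53, 4.67], [0.24, 2.81], [-2.84, 2.84]. Speed limits (rad/s): [2.79, 2.79, 3.14, 3.14, 3.14, 3.14].

## Interface

Orientations are given as a unit quaternion [x, y, z, w].
In Python, from plant import get_state, viewer, sign_off, ctrl gives the robot as it stands. The module is installed in compiled form; this text tells all that it offers.
- The arm moves only by the shell command python3 -m handwheel 'ROWS' [FORCE]. ROWS is JSON, a list that holds one entry, the list of rows, each a list of 5 numbers: the finger opening in m, from 0 to 0.0854, then the shift along the tool's x, y, z in m, then the turn about the tool's z in degrees. In form: [[[claw, x, y, z, spin], ...]]. A call has 1 to 12 rows; each row shifts and turns the commanded pose from where the row before left it, along the tool's axes as they then stand; what a row does not reach is not made up. A row lasts 1/12 s, in which the tool goes at most 41.7 mm and 7.16 degrees, less where a joint would pass 70% of its speed; a pose out of reach is approached as far as the arm can. A call is refused whole if a number of a shift passes 0.0417 or a number of a turn 7.16, either way. A call with a gripper value outside its range is refused whole. The fingers move at their own pace and stop on an object; FORCE is the grip in N (left out, the last holds). Time passes only in rows, so rows that do not move let the fingers close. It gives the time, the measured TCP pose, the force, the opening and the grip force at its end, in the units of the state.
- get_state(): the state, without advancing time (a new reading comes with each control period).
- viewer.read_camera(name): name is "scene" or "side" or "wrist"; returns the picture (480x640x3 uint8, blue, green, red); there is no depth.
- viewer.camera_params(name): a dict with "fov_y" (degrees; the focal length in pixels is half the picture's height over the tangent of half this angle, whatever the lens; pixels are square), "cx", "cy" (the principal point, pixels), "xyz" and "attitude" of the camera in the world; the wrist camera has in their place "hand_eye" (4x4, takes a point from camera to tool coordinates, whose origin is the TCP and whose axes are the flange's). Camera axes: x right, y up, looking along -z (the intrinsics and any distortion apply to the point x, -y, -z); pixel columns grow to the right and rows downward; lengths in m; the calibration is good to about 2 mm. A picture is of the moment at which its call begins: read the wrist's pose just before it. camera_params takes no time and is no camera call.
- sign_off(): hands the job in; it is judged then, once.
Trained networks look in the newest picture that a camera, given by its name, has taken for a name from the list of things; names that differ only in an ending like _2 or _b are one class to them, and where a whole thing is asked for, a point or a joint stands for the part that bears it (a point fixed in the world has none). Each returns a list of dicts, best first, with "confidence" (0 to 1); they miss things now and then, are a little off and sometimes report something else, mostly with a low value. They report only what shows in the picture. A call takes as long as a camera call. They do not tell look-alikes from the thing itself.
- viewer.look_for(camera, name): "extent" ([left, top, width, height] as shares, 0 to 1, of the picture: columns of its width, rows of its height, round what is visible of it).
- viewer.outline_of(camera, name): "mask" (480x640 bool, what is visible of it) and "extent" ([left, top, width, height] as shares, 0 to 1, of the picture: columns of its width, rows of its height, round what is visible of it).
- viewer.pinpoint(camera, name): "xy" ([column, row] as shares, 0 to 1, of the picture: columns of its width, rows of its height: a listed point, or the origin of a listed thing).
The state is a dict: "time": time; "qpos": joint angles; "dq": joint speeds; "joint_efforts": joint torques, N m; "eef_pos": TCP position; "tcp_rot": TCP orientation; "contact_force": force on the tool from outside, world axes, zero at the start; "wrist_torque": the same for the moment, N m; "opening": opening from 0.0 (shut) to 1.0 (fully open); "finger_force": force on a finger pad.
Only numpy, scipy, OpenCV 4.12 (cv2) and the standard library are available. Lean on these libraries where they do the work, as an engineer would, in place of code of your own. Each camera call takes 0.05 s, during which the arm holds its last target. There are 200 camera calls.

## Working session

There is one attempt and no reset: what is moved stays moved. The work goes in short steps, Python scripts to look and compute and a shell command to move; the robot and the scene stay as the last step left them, time stands still between calls to the robot, and variables do not carry over. Pictures are saved under pics/ and viewed, at most 10 in all, crops included, and the job is handed in when it is done.

```bash
mkdir -p pics
cat > h.py <<'E'
import numpy as np, cv2, json
from plant import get_state, viewer, sign_off, ctrl
from scipy.spatial.transform import Rotation as R
def cam(n):
    p=viewer.camera_params(n)
    return p
E
python3 - <<'E'
from h import *
s=get_state();print(s)
for n in("scene","side","wrist"):
    print(n,viewer.camera_params(n))
    cv2.imwrite(f"pics/{n}0.png",viewer.read_camera(n))
print(ctrl.pinch_z)
E
```

```text
{'time': 0.0, 'qpos': array([-1.40300498e+00,  2.87169856e-01,  1.57819930e+00, -2.49686036e-06,
        1.27860850e+00, -1.50016361e-01]), 'dq': array([-1.54455035e-03, -5.35935350e-04,  4.42655881e-04,  5.84869231e-04,
        1.05251077e-03,  8.52760213e-05]), 'joint_efforts': array([ 1.46029692e-03, -4.05971789e+01, -2.92630059e+01, -4.76533671e-05,
        5.76057384e-03, -1.23283730e-06]), 'eef_pos': array([ 0.21083134, -0.64052541,  0.22993232]), 'tcp_rot': array([ 9.87400567e-01,  1.58236211e-01, -1.17932434e-05, -1.19244299e-03]), 'contact_force': array([-0.0015286 , -0.34920657,  0.06257687]), 'wrist_torque': array([ 0.03740308,  0.00014431, -0.02886639]), 'finger_force': 0.0, 'opening': 0.9986881420940737}
scene {'fov_y': 43.90742347458845, 'cx': 320.2746507842175, 'cy': 252.34809085642718, 'xyz': array([0.09876103, 0.66200895, 0.71053511]), 'attitude': array([-0.16502551,  0.35054517,  0.84533978, -0.36781153])}
side {'fov_y': 53.69809432576163, 'cx': 321.9551841317023, 'cy': 231.68321602042099, 'xyz': array([ 0.26563119, -0.01108844,  0.83031122]), 'attitude': array([ 0.22120173, -0.09097528, -0.39133286,  0.88862359])}
wrist {'fov_y': 59.95952703913006, 'cx': 320.0062948245651, 'cy': 232.69645559586888, 'hand_eye': array([[ 3.96200374e-05,  9.65708083e-01,  2.59630307e-01,
         6.57555462e-02],
       [ 9.99999873e-01, -1.68926370e-04,  4.75728470e-04,
         1.35594279e-05],
       [ 5.03273234e-04,  2.59630255e-01, -9.65707967e-01,
        -1.42584609e-01],
       [ 0.00000000e+00,  0.00000000e+00,  0.00000000e+00,
         1.00000000e+00]])}
0.0187
```

View pics/scene0.png

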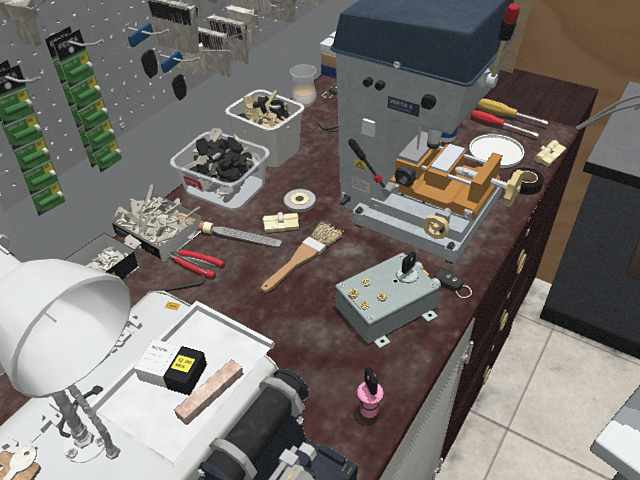

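View pics/side0.png

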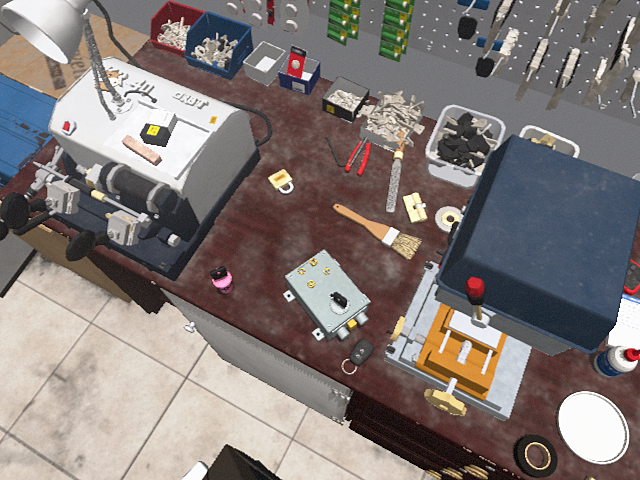

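The scene view shows the lock at (388,295) with four chips at its left end and the black-bowed barrel at (408,265). The pink barrel stands at (370,395) and the brush runs from (265,288) to (328,235). The side view shows the lock at (327,290), barrel at (338,298), pink barrel at (222,280), and brush from (340,210) to (408,243).

```bash
cat > h.py <<'E'
import numpy as np, cv2, json
from plant import get_state, viewer, sign_off, ctrl
from scipy.spatial.transform import Rotation as R
def pose(n):
    p=viewer.camera_params(n); 
    if n=="wrist":
        s=get_state(); T=np.eye(4);T[:3,:3]=R.from_quat(s["tcp_rot"]).as_matrix();T[:3,3]=s["eef_pos"]
        M=T@np.array(p["hand_eye"])
    else:
        M=np.eye(4);M[:3,:3]=R.from_quat(p["attitude"]).as_matrix();M[:3,3]=p["xyz"]
    return p,M
def ray(n,uv,pm=None):
    p,M=pm or pose(n); f=240/np.tan(np.radians(p["fov_y"])/2)
    d=M[:3,:3]@np.array([(uv[0]-p["cx"])/f,-(uv[1]-p["cy"])/f,-1]); return M[:3,3],d/np.linalg.norm(d)
def proj(n,X,pm=None):
    p,M=pm or pose(n); f=240/np.tan(np.radians(p["fov_y"])/2)
    c=M[:3,:3].T@(np.asarray(X,float)-M[:3,3]); return np.array([p["cx"]+f*c[0]/-c[2],p["cy"]-f*c[1]/-c[2]])
def tri(rays):
    A=np.zeros((3,3));b=np.zeros(3)
    for o,d in rays:
        P=np.eye(3)-np.outer(d,d);A+=P;b+=P@o
    x=np.linalg.solve(A,b); return x,max(np.linalg.norm((np.eye(3)-np.outer(d,d))@(x-o)) for o,d in rays)
def atz(r,z): o,d=r; return o+d*(z-o[2])/d[2]
def pin(n,name,k=3):
    return [(np.array(r["xy"])*[640,480],round(r["confidence"],2)) for r in viewer.pinpoint(n,name)[:k]]
E
python3 - <<'E'
from h import *
np.set_printoptions(precision=4,suppress=True)
for nm in["lock","bore_mouth","barrel","key_grip","brush","brush_head","brush_grip","padlock","cylinder","fob","chip1"]:
    a=pin("scene",nm,5);b=pin("side",nm,5)
    print(nm,[(x[0].round(1).tolist(),x[1]) for x in a],[(x[0].round(1).tolist(),x[1]) for x in b])
    for i in a[:4]:
        for j in b[:4]:
            x,e=tri([ray("scene",i[0]),ray("side",j[0])])
            if e<.008: print("   ",i[0].round(),j[0].round(),x,round(e,4))
print(get_state()["time"])
E
```

```text
lock [([386.1, 306.9], 0.74)] [([338.9, 296.7], 0.74), ([324.0, 295.8], 0.59)]
    [386. 307.] [339. 297.] [ 0.5007  0.1785 -0.0198] 0.0058
    [386. 307.] [324. 296.] [0.4812 0.1955 0.0063] 0.0008
bore_mouth [([408.2, 273.4], 0.84), ([309.6, 248.2], 0.58)] [([338.1, 303.7], 0.57), ([324.4, 297.9], 0.25)]
    [408. 273.] [338. 304.] [0.4751 0.156  0.0562] 0.0004
    [408. 273.] [324. 298.] [0.4611 0.1745 0.0802] 0.0006
barrel [([406.6, 277.0], 0.75), ([366.9, 392.3], 0.65)] [([222.0, 278.4], 0.93), ([342.5, 305.6], 0.75)]
    [407. 277.] [343. 306.] [0.4814 0.1513 0.0404] 0.0001
    [367. 392.] [222. 278.] [0.3758 0.3436 0.0449] 0.0024
key_grip [([372.5, 377.6], 0.67), ([406.6, 262.1], 0.66)] [([214.0, 272.4], 0.63), ([341.1, 298.1], 0.54)]
    [372. 378.] [214. 272.] [0.3683 0.3434 0.0861] 0.0025
    [407. 262.] [341. 298.] [0.481  0.1549 0.0752] 0.0007
brush [([299.7, 257.4], 0.56)] [([375.5, 223.7], 0.79), ([337.9, 299.8], 0.39)]
    [300. 257.] [375. 224.] [0.658  0.2208 0.0063] 0.0033
brush_head [([321.0, 239.9], 0.95), ([297.6, 257.7], 0.53)] [([402.0, 243.3], 0.78)]
    [321. 
[... 499 characters left out ...]
, ([300.8, 268.7], 0.46)]
    [280. 223.] [415. 210.] [0.7441 0.187  0.0018] 0.0022
fob [([453.7, 285.6], 0.63), ([410.1, 276.0], 0.36)] [([356.7, 355.6], 0.7)]
    [454. 286.] [357. 356.] [0.4402 0.0811 0.001 ] 0.0008
chip1 [([376.3, 298.1], 0.54), ([366.2, 307.7], 0.53), ([451.2, 284.6], 0.53), ([355.2, 295.1], 0.4), ([363.8, 283.3], 0.39)] [([303.6, 272.0], 0.6), ([325.2, 269.3], 0.58), ([309.6, 264.5], 0.55), ([323.3, 297.7], 0.55), ([310.7, 282.4], 0.51)]
    [376. 298.] [304. 272.] [0.471  0.2347 0.0683] 0.0031
    [366. 308.] [304. 272.] [0.4794 0.2431 0.0448] 0.001
    [355. 295.] [325. 269.] [0.5176 0.2247 0.025 ] 0.0011
    [355. 295.] [310. 264.] [0.498  0.2435 0.0545] 0.0025
1.25
```

Run:
```python
from h import *
np.set_printoptions(precision=3,suppress=True)
for k,a,b in [("knob",(511,10),(476,287)),("headcorner_top",(498,20),(440,290)),("vise wheel",(437,228),(400,330)),("pink head",(370,393),(222,283)),("baseNWcorner",(357,205),(428,268)),("base corner",(450,255),(390,350))]:
    print(k,*tri([ray("scene",a),ray("side",b)]))
print("edge",[atz(ray("side",u),0)for u in[(165,292),(350,390),(500,455)]])
print("base",[atz(ray("side",u),0)for u in[(388,352),(520,415),(427,265)]])
print("lock face corners side z=.05",[atz(ray("side",u),.05)for u in[(286,262),(322,249),(370,293),(328,327)]])
s=cv2.imread("pics/side0.png")[160:370,250:470];s=cv2.resize(s,None,fx=2.8,fy=2.8,interpolation=2);cv2.imwrite("pics/c1.png",s)
s=cv2.imread("pics/scene0.png")[210:350,250:480];s=cv2.resize(s,None,fx=3.4,fy=3.4,interpolation=2);cv2.imwrite("pics/c2.png",s)
```

```text
knob [ 0.485 -0.004  0.403] 0.0022680478519824065
headcorner_top [0.472 0.023 0.397] 0.012554593235065387
vise wheel [0.509 0.049 0.06 ] 4.99311659443801e-06
pink head [0.372 0.339 0.041] 0.004203915210814194
baseNWcorner [0.645 0.087 0.043] 0.007274070699524332
base corner [0.482 0.043 0.015] 0.0020336364530590535
edge [array([0.29 , 0.421, 0.   ]), array([0.39 , 0.052, 0.   ]), array([ 0.476, -0.187,  0.   ])]
base [array([0.483, 0.045, 0.   ]), array([ 0.548, -0.179,  0.   ]), array([0.661, 0.094, 0.   ])]
lock face corners side z=.05 [array([0.472, 0.279, 0.05 ]), array([0.534, 0.248, 0.05 ]), array([0.528, 0.129, 0.05 ]), array([0.434, 0.143, 0.05 ])]
```

View pics/c1.png

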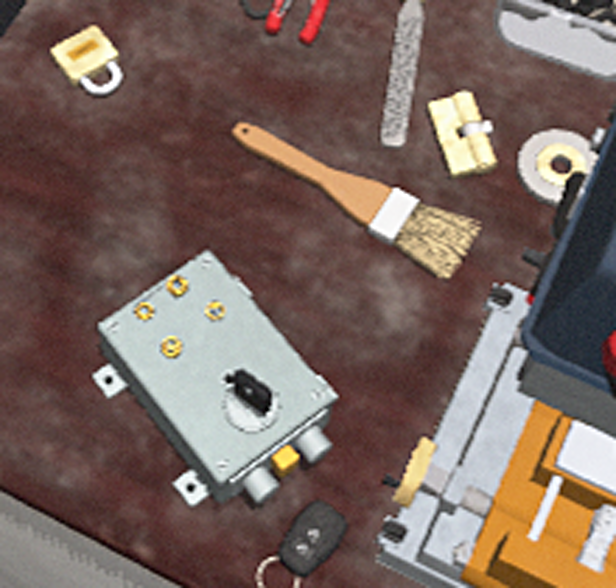

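The crop shows the lock with four chips at (145,310), (177,285), (215,310), (172,347), the black-bowed barrel in the steel head at (250,395), and the brush with its bristle head at (440,240). The true barrel is the one in the lock (side view 338,298). The pink one (222,280) stands on the desk and is a look-alike.

Run:
```python
from h import *
np.set_printoptions(precision=3,suppress=True)
for px in [(440,290),(505,140),(605,352),(625,200),(470,225),(476,287)]:
    r=ray("side",px)
    print(px,[(z,atz(r,z)[:2].round(3).tolist(),proj("scene",atz(r,z)).round().tolist()) for z in (.3,.35,.4,.45,.5)])
p,M=pose("wrist");print(M[:3,3])
w=cv2.imread("pics/wrist0.png");sc=cv2.imread("pics/scene0.png")[0:200,300:560]
cv2.imwrite("pics/c3.png",np.hstack([cv2.resize(w,(400,300)),cv2.resize(sc,(390,300),interpolation=2)]))
```

```text
(440, 290) [(0.3, [0.503, 0.026], [472.0, 90.0]), (0.35, [0.48, 0.022], [494.0, 60.0]), (0.4, [0.458, 0.019], [519.0, 26.0]), (0.45, [0.436, 0.015], [548.0, -13.0]), (0.5, [0.413, 0.012], [580.0, -57.0])]
(505, 140) [(0.3, [0.745, 0.09], [316.0, 48.0]), (0.35, [0.7, 0.081], [342.0, 22.0]), (0.4, [0.654, 0.071], [371.0, -7.0]), (0.45, [0.609, 0.062], [404.0, -40.0]), (0.5, [0.564, 0.052], [442.0, -78.0])]
(605, 352) [(0.3, [0.566, -0.152], [510.0, 35.0]), (0.35, [0.538, -0.139], [528.0, 10.0]), (0.4, [0.51, -0.125], [548.0, -18.0]), (0.45, [0.481, -0.112], [572.0, -50.0]), (0.5, [0.453, -0.099], [600.0, -87.0])]
(625, 200) [(0.3, [0.765, -0.078], [383.0, 12.0]), (0.35, [0.718, -0.072], [404.0, -10.0]), (0.4, [0.671, -0.065], [428.0, -36.0]), (0.45, [0.624, -0.059], [456.0, -65.0]), (0.5, [0.577, -0.053], [488.0, -99.0])]
(470, 225) [(0.3, [0.599, 0.049], [407.0, 72.0]), (0.35, [0.568, 0.044], [430.0, 43.0]), (0.4, [0.536, 0.038], [457.0, 12.0]), (0.45, [0.505, 0.032], [487.0, -24.0]), (0.5, [0.474, 0.027], [523.0, -66.0])]
(476, 287) [(0.3, [0.535, -0.004], [467.0, 75.0]), (0.35, [0.509, -0.004], [488.0, 46.0]), (0.4, [0.484, -0.005], [513.0, 14.0]), (0.45, [0.458, -0.006], [540.0, -23.0]), (0.5, [0.433, -0.006], [572.0, -65.0])]
[ 0.273 -0.621  0.374]
```

View pics/c3.png

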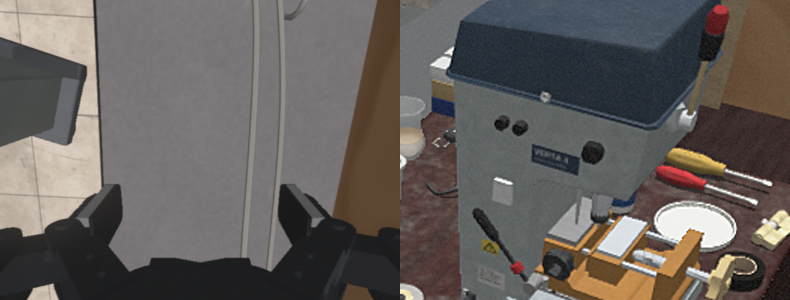

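```bash
python3 -m handwheel '[[[0.085,0,-0.025,-0.035,0],[0.085,0,-0.025,-0.035,0],[0.085,0,-0.025,-0.035,0],[0.085,0,-0.025,-0.035,0],[0.085,0,-0.025,-0.035,0],[0.085,0,-0.025,-0.035,0],[0.085,0,-0.025,-0.035,0],[0.085,0,-0.025,-0.035,0],[0.085,0,0,0,0]]]' 60; python3 -c "
from h import *
s=get_state();print(s['qpos'],s['eef_pos'],s['tcp_rot'])"
```

```text
time: 2.0
eef_pos: [0.15, -0.455, 0.5134]
tcp_rot: [0.987, 0.158, -0.001, 0.008]
contact_force: [-0.4, -0.4, 1.9]
opening: 0.996
finger_force: 0.0
[-1.46441113e+00 -2.30980797e-01  1.60601780e+00 -2.68111397e-04
  1.74988040e+00 -2.11473935e-01] [ 0.14999172 -0.45495755  0.51342086] [ 9.87366882e-01  1.58231186e-01 -5.69414945e-04  8.31910394e-03]
```

```bash
python3 -m handwheel '[[[0.085,0.041,0,0,-4.9],[0.085,0.041,0,0,-4.9],[0.085,0.041,0,0,-4.9],[0.085,0.041,0,0,-4.9],[0.085,0.041,0,0,-4.9],[0.085,0.041,0,0,-4.9],[0.085,0.041,0,0,-4.9],[0.085,0.041,0,0,-4.9]]]'; python3 -m handwheel '[[[0.085,0.041,0,0,-4.9],[0.085,0.041,0,0,-4.9],[0.085,0.041,0,0,-4.9],[0.085,0.041,0,0,-4.9],[0.085,0.041,0,0,-4.9],[0.085,0.041,0,0,-4.9],[0.085,0.041,0,0,-4.9],[0.085,0.041,0,0,-4.9],[0.085,0.041,0,0,-4.9],[0.085,0.041,0,0,-4.9]]]'; python3 -c "
from h import *
s=get_state();print(s['qpos'],s['eef_pos'],R.from_quat(s['tcp_rot']).as_matrix())"
```

```text
time: 2.67
eef_pos: [0.4142, -0.2695, 0.5022]
tcp_rot: [0.876, 0.482, 0.0, 0.0]
contact_force: [1.4, -0.2, -0.0]
opening: 0.999
finger_force: 0.0
time: 3.5
eef_pos: [0.4854, 0.1221, 0.5021]
tcp_rot: [0.597, 0.802, 0.0, -0.0]
contact_force: [0.8, -0.7, 0.3]
opening: 0.997
finger_force: 0.0
[ 4.34389022e-02 -1.76234531e-01  1.57982062e+00  1.20122502e-04
  1.73812817e+00 -2.47186800e-01] [0.48539974 0.12212333 0.50210802] [[-2.86570896e-01  9.58059030e-01 -1.26631611e-04]
 [ 9.58059028e-01  2.86570910e-01  1.13052347e-04]
 [ 1.44599758e-04 -8.89230459e-05 -9.99999986e-01]]
```

```bash
cat > look.py <<'E'
from h import *
import sys,pickle
tag=sys.argv[1]
pm=pose("wrist");im=viewer.read_camera("wrist");cv2.imwrite(f"pics/{tag}.png",im)
out={"pm":pm}
for n in sys.argv[2:]:
    out[n]=pin("wrist",n,6);print(n,[(x[0].round(1).tolist(),x[1]) for x in out[n]])
pickle.dump(out,open(tag+".pkl","wb"));print(get_state()["time"])
E
python3 look.py w1 lock bore_mouth barrel key_grip brush_grip brush_head chip1
python3 -m handwheel '[[[0.085,0.04,0.035,0.02,0],[0.085,0.04,0.035,0.02,0],[0.085,0.04,0.035,0.02,0],[0.085,0,0,0,0]]]'
python3 look.py w2 lock bore_mouth barrel key_grip brush_grip brush_head brush chip1
```

```text
lock [([336.5, 122.2], 0.93)]
bore_mouth [([321.2, 145.3], 0.76), ([341.4, 75.3], 0.56), ([285.0, 185.7], 0.4), ([492.1, 174.9], 0.3)]
barrel [([320.7, 146.3], 0.81)]
key_grip [([322.8, 145.7], 0.58), ([330.6, 100.2], 0.56)]
brush_grip [([443.1, 146.8], 0.93)]
brush_head [([437.3, 177.5], 0.67)]
chip1 [([360.2, 90.0], 0.63), ([330.2, 101.0], 0.45), ([341.6, 75.5], 0.39)]
3.9
time: 4.23
eef_pos: [0.536, 0.2289, 0.4519]
tcp_rot: [0.598, 0.801, -0.003, -0.004]
contact_force: [-1.0, -0.3, -2.1]
opening: 0.996
finger_force: 0.0
lock [([281.2, 186.6], 0.7)]
bore_mouth [([262.9, 215.2], 0.65), ([260.8, 217.9], 0.41)]
barrel [([264.4, 216.5], 0.96), ([222.9, 48.9], 0.72), ([281.5, 148.8], 0.39)]
key_grip [([264.3, 219.8], 0.98), ([217.3, 42.5], 0.93)]
brush_grip [([398.4, 209.8], 0.82), ([300.1, 186.1], 0.5)]
brush_head [([395.4, 241.6], 0.7)]
brush [([285.3, 185.9], 0.42)]
chip1 [([273.7, 166.7], 0.64), ([302.6, 158.8], 0.57), ([283.2, 147.5], 0.51), ([393.9, 239.9], 0.41), ([302.3, 181.9], 0.36)]
4.6833
```

View pics/w2.png

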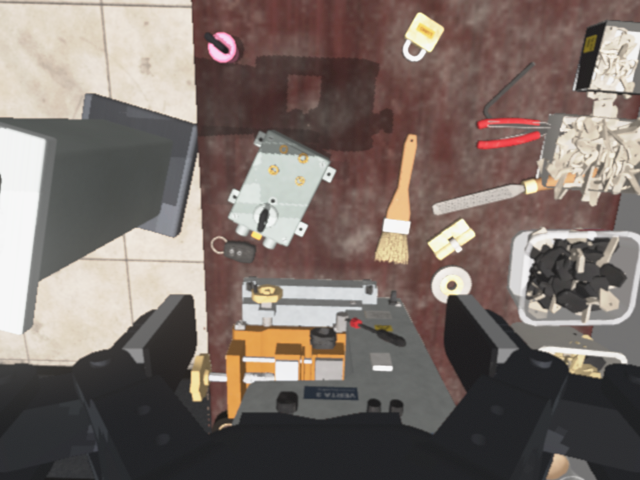

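The wrist picture shows the lock at (280,187), with the barrel at (264,216) and chips at (274,168), (283,149), (303,160) and (301,181). The brush runs from (412,140) to (392,250), with its grip at (398,210). The pink look-alike is at (222,47), the padlock at (424,33) and the fob at (238,250).

```bash
python3 - <<'E'
from h import *
import pickle
np.set_printoptions(precision=4,suppress=True)
a=pickle.load(open("w1.pkl","rb"));b=pickle.load(open("w2.pkl","rb"))
fix={"lock":((386.1,306.9),(324,295.8)),"bore_mouth":((408.2,273.4),(338.1,303.7)),"barrel":((406.6,277),(342.5,305.6)),"key_grip":((406.6,262.1),(341.1,298.1)),"brush_head":((321,239.9),(402,243.3)),"brush_grip":((306.3,249),(381.8,237.5))}
for n,(u,v) in fix.items():
    rs=[ray("scene",u),ray("side",v),ray("wrist",a[n][0][0],a["pm"]),ray("wrist",b[n][0][0],b["pm"])]
    print(n,*tri(rs),"wr:",tri(rs[2:])[0], "side+w2",tri([rs[1],rs[3]])[0])
W=lambda u,z:atz(ray("wrist",u,b["pm"]),z)
S=lambda u,z:atz(ray("side",u),z)
print("brush tail/grip/ferrule/end w2",W((412,138),.006),W((397,215),.006),W((396,225),.005),W((391,262),.003))
print("chips w2",[W(c,.052) for c in [(273.7,168),(283.2,148.5),(302.6,160),(300.5,181)]])
print("chips side",[S((250+x/2.8,160+y/2.8),.053) for x,y in[(145,310),(177,285),(215,310),(172,347)]])
print("face corners w2",[W(c,.05) for c in [(267,132),(329,161),(290,246),(230,215)]])
print("face corners side",[S((250+x/2.8,160+y/2.8),.05) for x,y in[(208,252),(338,397),(220,480),(101,324)]])
E
python3 - <<'E'
import cv2
w=cv2.imread("pics/w2.png")[110:280,200:430];cv2.imwrite("pics/c4.png",cv2.resize(w,None,fx=3.4,fy=3.4,interpolation=2))
E
```

```text
lock [0.4854 0.1924 0.0023] 0.004986327124925366 wr: [0.4879 0.1916 0.0182] side+w2 [0.4834 0.193  0.0106]
bore_mouth [0.4757 0.1554 0.0558] 0.0014569122986925643 wr: [0.4761 0.1553 0.0581] side+w2 [0.4749 0.1556 0.0567]
barrel [0.4784 0.152  0.0441] 0.002548592098842064 wr: [0.4769 0.1529 0.0515] side+w2 [0.4781 0.1509 0.0478]
key_grip [0.48   0.1553 0.0763] 0.0012584035904089205 wr: [0.4795 0.1557 0.0779] side+w2 [0.4801 0.1547 0.0755]
brush_head [ 0.6681  0.1579 -0.0042] 0.0029804510213269323 wr: [ 0.6714  0.1553 -0.017 ] side+w2 [ 0.6689  0.1583 -0.0038]
brush_grip [0.6556 0.201  0.0029] 0.00910828250303596 wr: [ 0.6606  0.2031 -0.0146] side+w2 [ 0.6631  0.2016 -0.0281]
brush tail/grip/ferrule/end w2 [0.6409 0.3067 0.006 ] [0.6568 0.1982 0.006 ] [0.6605 0.1835 0.005 ] [0.6725 0.1272 0.003 ]
chips w2 [array([0.4725, 0.2188, 0.052 ]), array([0.4779, 0.2463, 0.052 ]), array([0.5057, 0.2394, 0.052 ]), array([0.5105, 0.2125, 0.052 ])]
chips side [array([0.4778, 0.245 , 0.053 ]), array([0.5041, 0.2418, 0.053 ]), array([0.5077, 0.2122, 0.053 ]), array([0.4711, 0.2152, 0.053 ])]
face corners w2 [array([0.4525, 0.2602, 0.05  ]), array([0.5388, 0.2477, 0.05  ]), array([0.5209, 0.1225, 0.05  ]), array([0.4322, 0.1413, 0.05  ])]
face corners side [array([0.5358, 0.2439, 0.05  ]), array([0.5168, 0.1181, 0.05  ]), array([0.4294, 0.1367, 0.05  ]), array([0.4529, 0.2599, 0.05  ])]
```

View pics/c4.png

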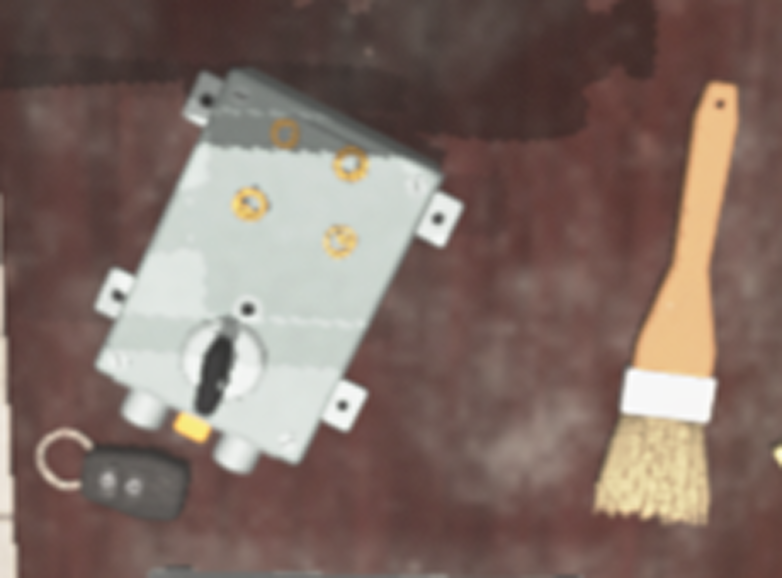

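```bash
python3 -m handwheel '[[[0.06,-0.006,0.011,0.035,0.7],[0.06,-0.006,0.011,0.035,0.7],[0.06,-0.006,0.011,0.035,0.7],[0.06,-0.006,0.011,0.035,0.7],[0.06,-0.006,0.011,0.035,0.7],[0.06,-0.006,0.011,0.035,0.7],[0.06,-0.006,0.011,0.035,0.7],[0.06,-0.006,0.011,0.035,0.7],[0.06,-0.006,0.011,0.025,0.7],[0.06,-0.006,0.011,0.015,0.7],[0.06,0,0,0,0]]]'; python3 -c "
from h import *
s=get_state();print(s['qpos'],s['eef_pos'],R.from_quat(s['tcp_rot']).as_matrix().round(4))"; python3 look.py w3 brush_grip brush_head
```

```text
time: 5.6
eef_pos: [0.6543, 0.1912, 0.1335]
tcp_rot: [0.648, 0.762, -0.003, -0.002]
contact_force: [0.5, 0.2, -0.7]
opening: 0.699
finger_force: 0.0
[ 1.35947888e-01  3.91562868e-01  1.62799792e+00 -4.63650740e-04
  1.12908916e+00 -2.57992993e-02] [0.65429892 0.1912368  0.1335363 ] [[-1.612e-01  9.869e-01 -6.900e-03]
 [ 9.869e-01  1.612e-01 -1.400e-03]
 [-2.000e-04 -7.100e-03 -1.000e+00]]
brush_grip [([330.5, 209.9], 0.59)]
brush_head [([329.3, 271.1], 0.86), ([329.6, 208.0], 0.39)]
5.75
```

Run:
```python
from h import *
import pickle
np.set_printoptions(precision=4,suppress=True)
a=pickle.load(open("w3.pkl","rb"));b=pickle.load(open("w2.pkl","rb"))
for n,z in(("brush_grip",.006),("brush_head",0.003)):
    r=[ray("wrist",a[n][0][0],a["pm"]),ray("wrist",b[n][0][0],b["pm"])]
    print(n,atz(r[0],z),atz(r[1],z),tri(r))
im=cv2.imread("pics/w3.png");m=cv2.inRange(cv2.cvtColor(im,cv2.COLOR_BGR2HSV),(8,90,120),(20,220,255));
_,l,st,c=cv2.connectedComponentsWithStats(m);k=1+st[1:,4].argmax();ys=np.where((l==k).any(1))[0];print(st[k])
for y in range(ys[0],ys[-1],12):
    x=np.where(l[y]==k)[0];p=atz(ray("wrist",(x[0],y),a["pm"]),.012);q=atz(ray("wrist",(x[-1],y),a["pm"]),.012);print(y,x[0],x[-1],(p+q)/2,np.linalg.norm(p-q).round(4))
```

```text
brush_grip [0.659  0.2009 0.006 ] [0.6562 0.206  0.006 ] (array([0.6584, 0.2025, 0.0008]), np.float64(0.0028085761742903453))
brush_head [0.6656 0.1573 0.003 ] [0.6684 0.1591 0.003 ] (array([0.6646, 0.1625, 0.0179]), np.float64(0.00012173053343249367))
[ 304   22   51  201 6105]
22 323 337 [0.6398 0.3114 0.012 ] 0.0081
34 318 341 [0.6406 0.3051 0.012 ] 0.0134
46 316 343 [0.6417 0.2987 0.012 ] 0.0158
58 316 344 [0.6431 0.2923 0.012 ] 0.0165
70 316 343 [0.6439 0.2857 0.012 ] 0.0161
82 316 343 [0.645  0.2791 0.012 ] 0.0162
94 317 342 [0.6461 0.2723 0.012 ] 0.0151
106 317 342 [0.6473 0.2655 0.012 ] 0.0152
118 317 341 [0.6482 0.2585 0.012 ] 0.0147
130 318 341 [0.6497 0.2515 0.012 ] 0.0142
142 318 341 [0.6509 0.2444 0.012 ] 0.0143
154 318 340 [0.6518 0.2371 0.012 ] 0.0138
166 314 343 [0.6527 0.2297 0.012 ] 0.0183
178 311 347 [0.6543 0.2223 0.012 ] 0.0228
190 308 350 [0.6556 0.2147 0.012 ] 0.0269
202 305 353 [0.6569 0.2071 0.012 ] 0.0309
214 304 354 [0.6582 0.1993 0.012 ] 0.0325
```

```bash
python3 -m handwheel '[[[0.055,0.0065,0.0025,0.025,0],[0.055,0.0065,0.0025,0.025,0],[0.055,0,0,0.025,0],[0.055,0,0,0,0],[0.055,0,0,0,0]]]'; python3 -c "
from h import *
s=get_state();print(s['eef_pos'])"
```

```text
time: 6.17
eef_pos: [0.6575, 0.2071, 0.0642]
tcp_rot: [0.646, 0.763, -0.0, -0.0]
contact_force: [-0.4, 0.3, 0.7]
opening: 0.643
finger_force: 0.0
[0.65753976 0.20714676 0.06419538]
```

```bash
python3 -m handwheel '[[[0.055,-0.001,0,0.02,0],[0.055,-0.001,0,0.02,0],[0.055,0,0,0.012,0],[0.055,0,0,0.006,0],[0.055,0,0,0,0]]]'; python3 -c "
from h import *
s=get_state();print(s['eef_pos'])"
```

```text
time: 6.58
eef_pos: [0.6583, 0.2048, 0.0057]
tcp_rot: [0.647, 0.763, -0.0, -0.0]
contact_force: [0.7, -0.5, -0.2]
opening: 0.645
finger_force: 0.0
[0.65833677 0.20478089 0.00565046]
```

Lower a little more, then close.

```bash
python3 -m handwheel '[[[0.055,0,0,0.003,0],[0.015,0,0,0,0],[0.015,0,0,0,0],[0.015,0,0,0,0],[0.015,0,0,0,0],[0.015,0,0,0,0],[0.015,0,0,0,0]]]' 60; python3 -c "
from h import *
s=get_state();print(s['eef_pos'])"
```

```text
time: 7.17
eef_pos: [0.6596, 0.2051, 0.0041]
tcp_rot: [0.647, 0.763, 0.001, 0.001]
contact_force: [-1.0, -0.4, 4.9]
opening: 0.303
finger_force: 60.0
[0.65958117 0.20505923 0.00409453]
```

```bash
python3 -m handwheel '[[[0.015,0,0,-0.02,0],[0.015,0,0,-0.03,0],[0.015,0,0,-0.035,0],[0.015,0,0,-0.035,0],[0.015,0,0,-0.025,5],[0.015,0,0,0,5],[0.015,0,0,0,0]]]';  python3 -c "
from h import *
s=get_state();print(s['eef_pos'],R.from_quat(s['tcp_rot']).as_matrix().round(3)[:2])
print([atz(ray('side',u),z).round(3) for u,z in(((185,275),0),((262,150),0),((200,225),.1),((175,240),.1),((258,130),.1))])"
```

```text
time: 7.75
eef_pos: [0.6595, 0.205, 0.15]
tcp_rot: [0.711, 0.703, 0.002, 0.001]
contact_force: [-0.5, -0.2, -0.8]
opening: 0.301
finger_force: 59.3
[0.65952001 0.20499787 0.14995166] [[ 0.012  1.     0.004]
 [ 1.    -0.012  0.001]]
[array([0.337, 0.42 , 0.   ]), array([0.639, 0.523, 0.   ]), array([0.407, 0.422, 0.1  ]), array([0.359, 0.432, 0.1  ]), array([0.623, 0.5  , 0.1  ])]
```

```bash
python3 -m handwheel '[[[0.015,0.01,-0.02,0,0],[0.015,0.01,-0.035,0,0],[0.015,0.01,-0.035,0,0],[0.015,0.01,-0.035,0,0],[0.015,0.01,-0.035,0,0],[0.015,0.01,-0.035,0,0],[0.015,0.01,-0.035,0.02,0],[0.015,0,0,0.03,0],[0.015,0,0,0.02,0],[0.015,0,0,0,0],[0.015,0,0,0,0]]]';  python3 - <<'E'
from h import *
s=get_state();print(s['eef_pos'],R.from_quat(s['tcp_rot']).as_matrix().round(3)[:2])
a=viewer.read_camera("side")[160:370,180:420];b=viewer.read_camera("scene")[210:370,300:480]
cv2.imwrite("pics/c5.png",np.hstack([cv2.resize(a,(440,385),interpolation=2),cv2.resize(b,(360,385),interpolation=2)]))
E
```

```text
time: 8.67
eef_pos: [0.4271, 0.2764, 0.0752]
tcp_rot: [0.71, 0.704, -0.003, -0.001]
contact_force: [0.2, -0.2, -1.5]
opening: 0.304
finger_force: 59.4
[0.42714678 0.27642012 0.07519831] [[ 0.009  1.    -0.005]
 [ 1.    -0.009 -0.002]]
```

View pics/c5.png

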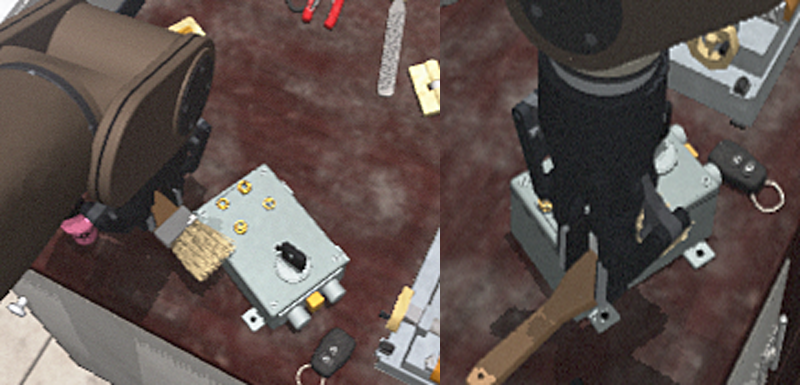

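The brush head is at the lock's left edge (side crop 205,245), clear of the four chips at (222,203), (245,187), (269,203), (241,227). The key stands at (291,255), well away from it.

```bash
python3 -m handwheel '[[[0.015,0,0,0.01,0],[0.015,0,0,0.0085,0],[0.015,0,0,0,0],[0.015,0,0,0,0]]]'; python3 -c "
from h import *
print(get_state()['eef_pos'])"
```

```text
time: 9.1
eef_pos: [0.4288, 0.2769, 0.0584]
tcp_rot: [0.711, 0.703, -0.001, -0.0]
contact_force: [-0.5, 0.3, -0.0]
opening: 0.305
finger_force: 59.4
[0.42883131 0.27686441 0.05835315]
```

```bash
python3 -m handwheel '[[[0.015,0,0,0.0025,0],[0.015,-0.0005,0.003,0,0],[0.015,-0.001,0.006,0,0],[0.015,-0.0015,0.01,0,0],[0.015,-0.0015,0.01,0,0],[0.015,-0.0015,0.01,0,0]]]'; python3 -c "
from h import *
print(get_state()['eef_pos'])"
```

```text
time: 9.6
eef_pos: [0.4697, 0.2707, 0.0569]
tcp_rot: [0.711, 0.703, 0.0, 0.0]
contact_force: [0.4, 0.3, -0.2]
opening: 0.302
finger_force: 59.4
[0.46974651 0.27066125 0.0569006 ]
```

```bash
python3 -m handwheel '[[[0.015,-0.0015,0.01,0.001,0],[0.015,-0.0015,0.01,0,0],[0.015,-0.0015,0.01,0,0],[0.015,-0.0015,0.01,0,0],[0.015,-0.0015,0.01,0,0],[0.015,-0.0015,0.01,0,0],[0.015,-0.0015,0.01,0,0],[0.015,-0.0015,0.01,0,0],[0.015,-0.0015,0.01,0,0],[0.015,0,0,0,0]]]'
python3 - <<'E'
from h import *
s=get_state();print(s['eef_pos'])
a=viewer.read_camera("side")[160:370,220:460];b=viewer.read_camera("scene")[210:370,300:480]
cv2.imwrite("pics/c6.png",np.hstack([cv2.resize(a,(440,385),interpolation=2),cv2.resize(b,(360,385),interpolation=2)]))
E
```

```text
time: 10.43
eef_pos: [0.5604, 0.256, 0.056]
tcp_rot: [0.711, 0.703, 0.001, 0.001]
contact_force: [-0.6, -0.2, -1.0]
opening: 0.307
finger_force: 59.4
[0.56040793 0.25598796 0.05603922]
```

View pics/c6.png

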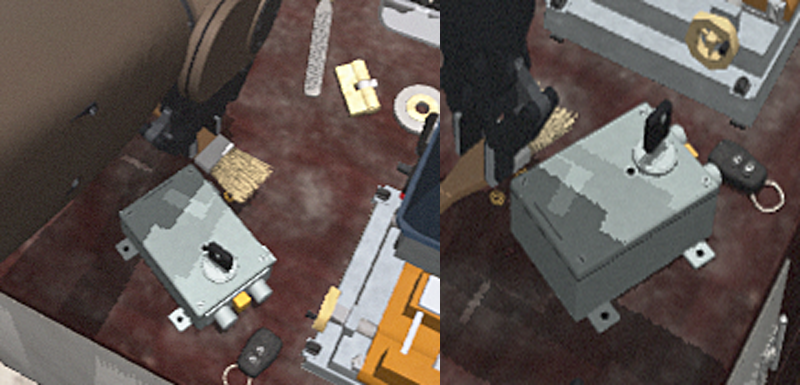

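```bash
python3 -m handwheel '[[[0.015,-0.0015,0.01,0,0],[0.015,-0.003,0.02,0,0],[0.015,-0.003,0.03,0,0],[0.015,-0.01,0.03,0,0],[0.015,-0.01,0.01,0,0],[0.015,0,0,0,0]]]'
python3 - <<'E'
from h import *
s=get_state();print(s['eef_pos'])
A=viewer.read_camera("side");B=viewer.read_camera("scene")
cv2.imwrite("pics/side7.png",A);cv2.imwrite("pics/scene7.png",B)
a=A[160:370,220:460];b=B[210:370,280:460]
cv2.imwrite("pics/c7.png",np.hstack([cv2.resize(a,(440,385),interpolation=2),cv2.resize(b,(360,385),interpolation=2)]))
E
```

```text
time: 11.03
eef_pos: [0.6604, 0.2257, 0.0558]
tcp_rot: [0.712, 0.703, 0.001, 0.001]
contact_force: [-0.1, 0.7, -1.0]
opening: 0.303
finger_force: 59.4
[0.66038561 0.22573671 0.05584972]
```

View pics/c7.png

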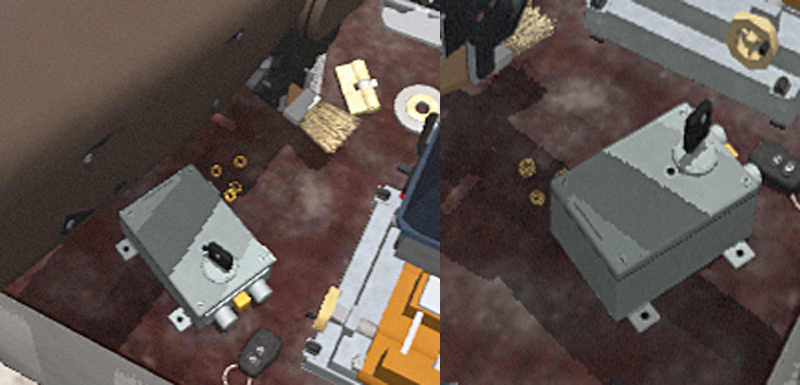

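Both crops show the lock's face clear and all four chips on the desk beside the lock's right side (side crop 216,171; 240,162; 235,187; 230,196). The barrel is still home, and the brush is over open desk at (320,125).

```bash
python3 -c "
from h import *
print([atz(ray('side',(220+x*.5454,160+y*.5454)),.004).round(3) for x,y in((216,171),(240,162),(235,187),(230,196))],[atz(ray('side',u),0).round(3) for u in((390,212),(408,207),(414,224))])"
python3 -m handwheel '[[[0.015,0,0,0.015,0],[0.015,0,0,0.018,0],[0.015,0,0,0.011,0],[0.015,0,0,0.005,0],[0.015,0,0,0.002,0],[0.015,0,0,0,0],[0.015,0,0,0,0]]]'
```

```text
[array([0.564, 0.235, 0.004]), array([0.589, 0.223, 0.004]), array([0.564, 0.208, 0.004]), array([0.553, 0.205, 0.004])] [array([0.705, 0.22 , 0.   ]), array([0.739, 0.2  , 0.   ]), array([0.715, 0.167, 0.   ])]
time: 11.72
eef_pos: [0.6571, 0.2283, 0.0042]
tcp_rot: [0.711, 0.704, -0.0, -0.0]
contact_force: [-0.7, -0.0, 0.0]
opening: 0.306
finger_force: 59.5
```

```bash
python3 -m handwheel '[[[0.015,0,0,0.0005,0],[0.038,0,0,0,0],[0.038,0,0,0,0],[0.038,0,0,0,0],[0.038,0,0,-0.005,0],[0.038,0,0,-0.015,0],[0.038,0,0,-0.035,0],[0.038,0,0,-0.04,0],[0.038,0,0,-0.04,0],[0.038,0,0,-0.04,0],[0.038,0,0,0,0]]]'
python3 - <<'E'
from h import *
s=get_state();print(s['eef_pos'])
pm=pose("wrist");im=viewer.read_camera("wrist");cv2.imwrite("pics/w8.png",im)
for n in("brush_grip","key_grip","barrel","bore_mouth"):
    print(n,[(x[0].round(1).tolist(),x[1]) for x in pin("wrist",n,3)])
E
```

```text
time: 12.63
eef_pos: [0.6633, 0.229, 0.1933]
tcp_rot: [0.711, 0.703, 0.009, 0.006]
contact_force: [1.1, 0.0, 1.7]
opening: 0.448
finger_force: 0.0
[0.66329002 0.22900173 0.19330198]
brush_grip [([308.3, 208.1], 0.92), ([317.0, 189.6], 0.21)]
key_grip [([43.8, 340.3], 0.75)]
barrel [([67.8, 322.3], 0.92)]
bore_mouth [([307.7, 263.5], 0.59)]
```

Run:
```python
from h import *
A=cv2.imread("pics/side7.png");B=cv2.imread("pics/scene7.png")
a=.185;u=np.array([np.cos(a),np.sin(a),0]);n=np.array([-u[1],u[0],0])
for off,c in((0,(0,0,255)),(.1,(0,255,0)),(.2,(255,0,0))):
  for t in(.3,.4,.5,.6,.69):
    for z in (.2,.3,.4,.5,.6):
      for im,nm in((A,"side"),(B,"scene")):
        p=proj(nm,u*t+n*off+[0,0,z]).astype(int)
        if 0<=p[0]<640 and 0<=p[1]<480: cv2.circle(im,tuple(int(v) for v in p),3,c,-1);cv2.putText(im,f"{t:.1f},{z:.1f}",(int(p[0])+3,int(p[1])),0,.28,c,1)
cv2.imwrite("pics/c8.png",np.hstack([cv2.resize(A,(400,300)),cv2.resize(B,(400,300))]))
print(get_state()["qpos"])
```

```text
[1.87900972e-01 3.74133802e-01 1.56609160e+00 5.89137498e-06
 1.20444253e+00 1.98301335e-01]
```

View pics/c8.png

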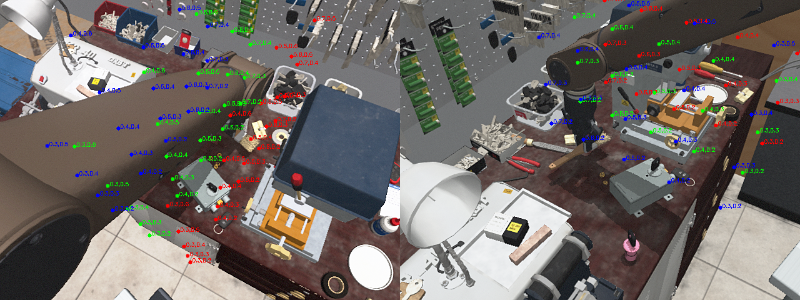

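The overlay shows the forearm running on the +y side (between the green and blue points), away from the press. The key approach is therefore clear.

```bash
python3 -m handwheel '[[[0.05,-0.005,-0.02,0,0],[0.05,-0.008,-0.03,0,0],[0.05,-0.008,-0.035,0,0],[0.05,-0.01,-0.035,0,0],[0.05,-0.01,-0.035,0,0],[0.05,-0.01,-0.025,0,0],[0.05,0,0,0,0],[0.05,0,0,0,0]]]'; python3 look.py w4 key_grip barrel bore_mouth
python3 - <<'E'
from h import *
import pickle
np.set_printoptions(precision=4,suppress=True)
s=get_state();print(s['eef_pos'],R.from_quat(s['tcp_rot']).as_matrix().round(3)[:2])
b=pickle.load(open("w4.pkl","rb"));a=pickle.load(open("w2.pkl","rb"))
for n,z in(("key_grip",.08),("barrel",.052),("bore_mouth",.05)):
    r=[ray("wrist",b[n][0][0],b["pm"]),ray("wrist",a[n][0][0],a["pm"]),ray("side",{"key_grip":(341.1,298.1),"barrel":(342.5,305.6),"bore_mouth":(338.1,303.7)}[n])]
    print(n,atz(r[0],z),tri(r[:2]),tri([r[0],r[2]]))
o=viewer.outline_of("wrist","key_grip");print(len(o),[(x["confidence"],x["extent"]) for x in o[:3]])
im=cv2.imread("pics/w4.png");c=b["key_grip"][0][0].astype(int)
g=im.max(2);m=(g<75).astype(np.uint8)
n_,l,st,ce=cv2.connectedComponentsWithStats(m)
for k in range(1,n_):
    if st[k,4]>150: print(st[k],ce[k].round())
E
```

```text
time: 13.55
eef_pos: [0.4751, 0.1783, 0.1771]
tcp_rot: [0.711, 0.703, -0.001, -0.001]
contact_force: [0.3, -0.4, -0.2]
opening: 0.584
finger_force: 0.0
key_grip [([326.1, 272.1], 0.88)]
barrel [([323.9, 260.1], 0.95)]
bore_mouth []
13.75
[0.4782 0.1788 0.1789] [[ 0.01  1.   -0.  ]
 [ 1.   -0.01  0.  ]]
key_grip [0.4784 0.1546 0.08  ] (array([0.4793, 0.1549, 0.0788]), np.float64(0.0011517240838576108)) (array([0.4788, 0.154 , 0.079 ]), np.float64(0.00044399370728943053))
barrel [0.4772 0.1528 0.052 ] (array([0.4772, 0.1533, 0.0535]), np.float64(5.0652287768058184e-05)) (array([0.4784, 0.1505, 0.0473]), np.float64(0.0013829137850607418))Traceback (most recent call last):
  File "<stdin>", line 7, in <module>
IndexError: list index out of range
```

Run:
```python
from h import *
np.set_printoptions(precision=4,suppress=True)
pm=pose("wrist");im=viewer.read_camera("wrist");p=pin("wrist","key_grip",1);print(pm[1][:3,3],p, atz(ray("wrist",p[0][0],pm),.08))
o=viewer.outline_of("wrist","key_grip")
c=p[0][0].astype(int);print([(x["confidence"],(np.array(x["extent"])*[640,480,640,480]).round()) for x in o[:3]])
g=im.max(2);print(g[c[1]-60:c[1]+60:8,c[0]-40:c[0]+41:8])
# top edge of bow: dark blob in window
m=np.zeros_like(g);w=(slice(c[1]-75,c[1]+75),slice(c[0]-45,c[0]+45));m[w]=(g[w]<60)
n,l,st,ce=cv2.connectedComponentsWithStats(m)
for k in range(1,n):
    if st[k,4]>80:
        ys,xs=np.where(l==k);r=cv2.minAreaRect(np.c_[xs,ys].astype(np.float32));q=cv2.boxPoints(r)
        print(st[k],r,[atz(ray("wrist",v,pm),.0925)[:2] for v in q])
```

```text
[0.4794 0.2442 0.3215] [(array([319.872, 256.512]), 0.7)] [0.4781 0.1646 0.08  ]
[(0.7, array([300., 237.,  46.,  64.]))]
[[134 135 134 134 135 132 133 134 161 161 161]
 [135 135 134 132 132 134 134 132 145 160 163]
 [134 133 133 134 132 132 133 132 131 133 133]
 [134 135 133 134 131 133 146 131 132 133 131]
 [134 134 133 133 132 144  53 133 134 134 131]
 [135 135 134 132 126 141 135 143 150 217 216]
 [221 219 218 206 218 144 239 223 211 216 229]
 [218 218 217 240 239  57 138 240 197 232 233]
 [217 218 209 240 229  59 102 239 224 232 233]
 [217 216 216 239 239  61  76 237 223 232 233]
 [216 217 216 215 234  68 157 205 225 231 232]
 [207 213 220 218 231  67  61 214 216 230 232]
 [221 224 148 150 246  66  65 215 216 225 232]
 [211 217 114 126 211 246 125 237 238 120 119]
 [ 85  62  55  57  67 113 110 240 230 113 113]]
[314 247  13  23 189] ((320.0, 258.0), (22.0, 12.0), 90.0) [array([0.4748, 0.1745]), array([0.4817, 0.1744]), array([0.4816, 0.161 ]), array([0.4746, 0.1611])]
[274 308  41   7 137] ((293.9241027832031, 310.69122314453125), (5.700621128082275, 40.012413024902344), 88.45184326171875) [array([0.4502, 0.1364]), array([0.4742, 0.1368]), array([0.4743, 0.1331]), array([0.4502, 0.1326])]
```

Run:
```python
from h import *
pm=pose("wrist");im=viewer.read_camera("wrist");g=im.max(2)
for y in range(236,312,5):
    x=np.where(g[y,285:355]<110)[0]+285
    if len(x): print(y,x[0],x[-1],len(x),g[y,300:344:3].tolist())
```

```text
246 317 323 7 [183, 216, 240, 241, 238, 146, 74, 80, 118, 239, 239, 239, 234, 211, 180]
251 314 325 12 [218, 240, 240, 240, 232, 54, 56, 57, 55, 165, 239, 240, 240, 238, 208]
256 314 326 13 [229, 240, 240, 239, 208, 56, 58, 58, 57, 114, 237, 238, 238, 239, 223]
261 314 327 14 [235, 240, 241, 241, 208, 57, 60, 60, 60, 83, 238, 239, 238, 238, 234]
266 314 327 14 [214, 238, 238, 239, 208, 57, 60, 60, 59, 75, 239, 239, 239, 238, 215]
271 314 327 14 [211, 216, 237, 238, 223, 62, 67, 69, 66, 70, 238, 239, 238, 215, 214]
276 315 326 12 [215, 214, 209, 223, 233, 97, 66, 69, 67, 126, 229, 215, 208, 214, 219]
281 315 328 14 [215, 216, 216, 220, 220, 101, 66, 68, 67, 65, 224, 230, 228, 226, 214]
286 315 328 14 [230, 230, 216, 217, 218, 98, 65, 68, 66, 61, 192, 216, 215, 215, 216]
291 316 328 13 [122, 136, 245, 243, 229, 131, 63, 67, 66, 62, 181, 216, 217, 217, 216]
296 319 327 9 [124, 190, 245, 245, 246, 247, 129, 62, 63, 79, 181, 211, 232, 239, 230]
301 325 326 2 [116, 116, 117, 129, 158, 197, 223, 140, 110, 123, 203, 226, 240, 243, 241]
306 285 315 31 [69, 81, 85, 85, 88, 109, 112, 112, 113, 120, 206, 233, 240, 243, 236]
311 285 334 40 [61, 59, 58, 57, 55, 74, 115, 115, 115, 111, 101, 97, 122, 158, 158]
```

```bash
python3 -m handwheel '[[[0.05,-0.012,0.001,0.015,-3],[0.05,-0.012,0,0.025,0],[0.05,0,0,0.025,0],[0.05,0,0,0.02,0],[0.05,0,0,0,0],[0.05,0,0,0,0],[0.05,0,0,0,0]]]' 40; python3 -c "
from h import *
s=get_state();print(s['eef_pos'],R.from_quat(s['tcp_rot']).as_matrix().round(3)[:2])
print([(x[0].round(1),x[1],atz(ray('wrist',x[0]),.08)) for x in pin('wrist','key_grip',2)])"
```

```text
time: 14.53
eef_pos: [0.4797, 0.1549, 0.0953]
tcp_rot: [0.692, 0.722, 0.001, 0.001]
contact_force: [0.2, 0.4, 0.5]
opening: 0.581
finger_force: 0.0
[0.47966326 0.15489435 0.09526263] [[-0.042  0.999  0.002]
 [ 0.999  0.042  0.   ]]
[(array([323.9, 273. ]), 0.94, array([0.48172079, 0.16118553, 0.08      ]))]
```

Run:
```python
from h import *
pm=pose("wrist");im=viewer.read_camera("wrist");g=im.max(2)
print([(x[0].round(1),x[1],atz(ray('wrist',x[0],pm),.08)) for x in pin('wrist','key_grip',2)])
print("expect grip pt",proj("wrist",[.479,.1545,.08],pm), "axis/topends",[proj("wrist",[.479,.1545+d,.0925],pm).round() for d in(-.0135,.0135)])
for y in range(200,400,10):
    x=np.where(g[y,280:370]<90)[0]+280
    if len(x): print(y,x[0],x[-1],len(x))
```

```text
[(array([314.4, 289.2]), 0.58, array([0.47813977, 0.15398047, 0.08      ]))]
expect grip pt [316.52086425 288.09895622] axis/topends [array([315., 333.]), array([318., 267.])]
220 320 332 13
250 308 321 14
260 305 324 20
270 304 325 22
280 304 326 23
290 304 325 22
300 306 325 20
310 305 326 22
320 307 325 19
330 280 303 24
340 280 305 21
350 302 305 4
360 302 305 4
370 300 302 3
```

```bash
python3 -m handwheel '[[[0.05,0,-0.001,0.015,0],[0.05,0,0,0.013,0],[0.05,0,0,0.0055,0],[0.05,0,0,0,0],[0.03,0,0,0,0],[0,0,0,0,0],[0,0,0,0,0],[0,0,0,0,0],[0,0,0,0,0],[0,0,0,0,0]]]' 40; python3 -c "
from h import *
s=get_state();print(s['eef_pos'],s['opening']*.085,s['wrist_torque'])"
```

```text
time: 15.52
eef_pos: [0.4784, 0.1548, 0.0616]
tcp_rot: [0.692, 0.722, 0.001, 0.0]
contact_force: [-0.2, -0.2, 5.7]
opening: 0.098
finger_force: 39.9
[0.4783628  0.15478477 0.06157362] 0.008354949225150732 [ 0.01011285  0.11309537 -0.00326156]
```

```bash
python3 -m handwheel '[[[0,0,0,-0.003,0],[0,0,0,-0.003,0],[0,0,0,-0.003,0],[0,0,0,-0.003,0],[0,0,0,0,0]]]' 60; python3 -c "
from h import *
s=get_state();print(s['eef_pos'],s['opening']*.085,s['wrist_torque'])"
```

```text
time: 15.93
eef_pos: [0.4775, 0.1546, 0.0729]
tcp_rot: [0.692, 0.722, -0.0, -0.0]
contact_force: [1.7, 0.4, -2.5]
opening: 0.093
finger_force: 59.8
[0.47747185 0.15460984 0.07290957] 0.007874442010856903 [ 0.01925427 -0.21484001  0.05907382]
```

```bash
python3 -m handwheel '[[[0,0,0,-0.003,0],[0,0,0,-0.003,0],[0,0,0,-0.003,0],[0,0,0,-0.003,0],[0,0,0,-0.002,0],[0,0,0,-0.001,0],[0,0,0,0,0],[0,0,0,0,0],[0,0,0,0,0],[0,0,0,0,0],[0,0,0,0,0],[0,0,0,0,0]]]'
python3 - <<'E'
from h import *
import cv2
s=get_state();print(s['eef_pos'],s['opening']*.085,s['wrist_torque'],s['dq'])
np.set_printoptions(precision=4,suppress=True)
A=viewer.read_camera("side");B=viewer.read_camera("scene");cv2.imwrite("pics/e1.png",A)
for n in("barrel","key_grip","bore_mouth","lock","brush_grip"):
    print(n,[[(x[0].round(1).tolist(),x[1]) for x in pin(c,n,2)] for c in("scene","side")])
print("expected barrel",[proj(c,[.479,.1545,.077]).round(1) for c in("scene","side")],"home",[proj(c,[.479,.1545,.05]).round(1) for c in("scene","side")])
A0=cv2.imread("pics/side7.png")
# lock moved? compare far face/lug patches
for (x,y) in[(285,295),(290,265),(318,330)]:
    t=A0[y-9:y+9,x-9:x+9];w=A[y-16:y+16,x-16:x+16];r=cv2.matchTemplate(w,t,cv2.TM_CCOEFF_NORMED);print((x,y),cv2.minMaxLoc(r)[1],np.array(cv2.minMaxLoc(r)[3])-7)
E
```

```text
time: 16.93
eef_pos: [0.4775, 0.1546, 0.0875]
tcp_rot: [0.692, 0.722, -0.0, -0.0]
contact_force: [-0.6, 0.6, -2.5]
opening: 0.093
finger_force: 59.8
[0.47749194 0.15460863 0.08745567] 0.007945020779692853 [ 0.05139172 -0.03185871  0.03230445] [ 0.00081808 -0.00080173 -0.00142187  0.00067994 -0.00038791 -0.00133733]
barrel [[([368.7, 391.1], 0.82), ([410.2, 262.8], 0.79)], [([336.3, 301.9], 0.47)]]
key_grip [[([409.6, 248.8], 0.98), ([373.4, 378.6], 0.75)], [([339.1, 293.8], 0.39)]]
bore_mouth [[([407.3, 275.8], 0.63)], [([339.6, 306.4], 0.71)]]
lock [[([382.7, 307.0], 0.73), ([319.6, 282.5], 0.3)], [([323.4, 302.1], 0.89)]]
brush_grip [[([296.3, 255.6], 0.6)], []]
expected barrel [array([408.3, 262.1]), array([340.7, 298.3])] home [array([406.8, 274.5]), array([340.3, 303.7])]
(285, 295) -0.18288542330265045 [-7 -1]
(290, 265) -0.041353773325681686 [-7  1]
(318, 330) 0.9257686138153076 [0 0]
```

```bash
python3 -c "
from h import *
print(sign_off())"
```

```text
the job is handed in; nothing more can be done
None
```

I swept all four chips onto the desk, laid the brush back down, and handed the job in holding the barrel by its key, drawn about 26 mm up and steady; the hand-in returned no verdict.

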